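Weigh out one kit of bolts on the spring batch scale

ROBOT

A 7-joint arm with a two-finger parallel gripper is mounted at the origin on a cart in front of the work surface, level with it; the furniture and walls round the work are solid. World frame = base frame: x ahead of the robot, y to its left, z up, the work surface at z = 0. Lengths are in m, angles in rad, forces in N, time in s.
With the tool pointing down it reaches from about 0.4 to 0.85 m from the base axis. Payload 4.5 kg.
Tool frame: the origin (TCP) lies at the very end of the fingers, on their centre line; the grasp point (between the pads) lies 19 mm behind it; z points along the fingers, y is the line along which they close (so a half turn about z gives the same grasp; the last joint's range is limited). The gripper opens to 88 mm and grips with 3 to 60 N. Pads are 18 mm wide; open, the fingers measure 123 mm over their backs; the gripper's body (75 mm by 187 mm) begins 45 mm behind the grasp point.
Start: joints at [-1.247, 0.689, -0.195, 1.565, 0.157, 0.902, -0.215], TCP at [0.179, 0.599, 0.239] pointing down, gripper open.
Joint ranges: [-3.01, 3.01], [-0.46, 2.08], [-1.47, 1.51], [0.13, 2.56], [-1, 4.14], [0.04, 2.09], [-2.66, 2.66]. Speed limits (rad/s): [2.57, 2.57, 3.14, 3.14, 3.14, 3.14, 3.14].

INTERFACE

Orientations are given as a unit quaternion [x, y, z, w].
In Python, from plant import r, eyes, nets gives the robot as it stands.
- The arm moves only by the shell command python3 -m pendant 'ROWS' [FORCE]. ROWS is JSON, a list of rows, each an object of numbers: "claw": the opening, from 0 (shut) to 1 (fully open); "dx", "dy", "dz": the shift along the world's x, y, z in mm; "twist": the turn about the world's z in rad. In form: [{"claw": .., "dx": .., "dy": .., "dz": .., "twist": ..}, ...]. A call has 1 to 8 rows; each row is the pose to reach, as a shift and turn from the pose commanded when the call began; what a row does not reach only later rows make up. A row lasts 1/10 s, in which the tool goes at most 50 mm and 8.59 degrees, less where a joint would pass 70% of its speed; a pose out of reach is approached as far as the arm can. A call with a gripper value outside its range is refused whole. The fingers move at their own pace and stop on an object; FORCE is the grip in N (left out, the last holds). Time passes only in rows, so rows that repeat a pose let the fingers close. It gives the time, the measured TCP pose, the force, the opening and the grip force at its end, in the units of the state.
- r.get_state(): the state, without advancing time (a new reading comes with each control period).
- eyes.snapshot(name): name is "scene" or "top"; returns (picture, depth): 480x640x3 uint8, blue, green, red; 480x640 float32, m along the optical axis (not along the pixel's ray), 0 where there is no reading.
- eyes.camera_info(name): a dict with "K" (3x3 intrinsics, pixels), "D" ([k1, k2, p1, p2, k3] as OpenCV has them; the pictures are not rectified), "world_to_cam" (4x4, takes a point from world to camera coordinates). Camera axes: x right, y down, z forward; pixel columns grow to the right and rows downward; lengths in m; the calibration is good to about 2 mm. A picture is of the moment at which its call begins. camera_info takes no time and is no camera call.
- r.finish_job(): hands the job in; it is judged then, once.
Trained networks look in the newest picture that a camera, given by its name, has taken for a name from the list of things; names that differ only in an ending like _2 or _b are one class to them, and where a whole thing is asked for, a point or a joint stands for the part that bears it (a point fixed in the world has none). Each returns a list of dicts, best first, with "confidence" (0 to 1); they miss things now and then, are a little off and sometimes report something else, mostly with a low value. They report only what shows in the picture. A call takes as long as a camera call. They do not tell look-alikes from the thing itself.
- nets.spot_in(camera, query): "box" ([left, top, width, height] as shares, 0 to 1, of the picture: columns of its width, rows of its height, round what is visible of it).
- nets.place_of(camera, query): "position" ([column, row] as shares, 0 to 1, of the picture: columns of its width, rows of its height: a listed point, or the origin of a listed thing).
The state is a dict: "clock": time; "q": joint angles; "qd": joint speeds; "joint_torque": joint torques, N m; "tool_pos": TCP position; "eef_rot": TCP orientation; "contact_force": force on the tool from outside, world axes, zero at the start; "moment": the same for the moment, N m; "opening": opening from 0.0 (shut) to 1.0 (fully open); "finger_force": force on a finger pad.
Only numpy, scipy, OpenCV 4.12 (cv2) and the standard library are available. Lean on these libraries where they do the work, as an engineer would, in place of code of your own. Each camera call takes 0.05 s, during which the arm holds its last target. There are 200 camera calls.

TASK

Weigh out one kit of bolts: take the aluminium hand scoop of bolts by its black handle and pour bolts over its open front lip into the round pan of the green spring scale, a few at a time, until their weight alone brings the pan down onto its rubber stops. Stop pouring there: at least two of the eight bolts must stay in the scoop. Then stand the scoop upright on the bench with the spare bolts still in it and let go, with no bolt lost beside the pan, no leaning on the scale, and the battery block and tape rolls left where they are.

Things in the scene. Friction and masses are not known exactly. Their poses are not given: they have to be found in the camera images.
- scale: green base plate 150 x 250 x 16 mm of the spring scale, fixed to the bench; origin on the bench under the pan's centre, z up, y from post to post. At y = +-116 mm stands a flat green post with a steel spring tube inside it (y = +-97 mm), tops 154 mm above the bench; 175 mm clear between the tubes. Pour over the rim from the +x or -x side
- pan_floor (a point): centre of the inner floor of the round steel pan, 64 mm above the bench when empty; inside diameter 110 mm at the floor, 150 mm at the rim, 45 mm deep
- pan_rim (a point): centre of the pan's mouth, 109 mm above the bench when empty; outside diameter 156 mm
- pan_body (a joint): how far the pan has sunk, m: 0 = empty, at the top; 0.025 = on the two rubber stops. Hung on springs: starts to sink at a load of about 2.15 N (220 g), then 1 mm per 0.02 N, landing on the stops at about 2.65 N (270 g): four or five bolts, now and then six. Takes about 0.6 s to follow the load
- scoop: open-fronted aluminium scoop: straight trough 210 mm long (x), 86 wide (y), walls 46 high, 3 thick, 20 high at the open front. 250 g empty, about 0.75 kg full. Origin under the middle of its flat floor, z up; open front (lip) at x = -105 mm, closed back at +105. Starts flat on the bench, lip roughly towards the robot. Smooth: bolts slide at 14 to 20 degrees of tilt, at less if jogged
- scoop_handle (a point): centre of the scoop's black handle bar, 100 mm above its underside and over its middle; the bar runs across the trough (scoop y) between two steel straps, 80 mm clear between them, 18 mm thick (scoop x) by 24 mm high. Grip it from above across its thickness. 40 mm is free below the bar's underside
- scoop_lip (a point): middle of the front edge of the scoop's floor, where the bolts leave it (105 mm in front of the handle, 97 mm below it)
- bolt1: black steel socket-head bolt, one of eight alike but for length, M12, 60 mm long over all, round head 18 mm across and 12 mm thick, roughly 58 g; origin at the middle of its length on its axis, x along it; at the start it lies lengthwise in the scoop
- bolt2: black steel socket-head bolt, one of eight alike but for length, M12, 66 mm long over all, round head 18 mm across and 12 mm thick, roughly 64 g; origin at the middle of its length on its axis, x along it; at the start it lies lengthwise in the scoop
- bolt3: black steel socket-head bolt, one of eight alike but for length, M12, 72 mm long over all, round head 18 mm across and 12 mm thick, roughly 70 g; origin at the middle of its length on its axis, x along it; at the start it lies lengthwise in the scoop
- bolt4: black steel socket-head bolt, one of eight alike but for length, M12, 60 mm long over all, round head 18 mm across and 12 mm thick, roughly 58 g; origin at the middle of its length on its axis, x along it; at the start it lies lengthwise in the scoop
- bolt5: black steel socket-head bolt, one of eight alike but for length, M12, 66 mm long over all, round head 18 mm across and 12 mm thick, roughly 64 g; origin at the middle of its length on its axis, x along it; at the start it lies lengthwise in the scoop
- bolt6: black steel socket-head bolt, one of eight alike but for length, M12, 72 mm long over all, round head 18 mm across and 12 mm thick, roughly 70 g; origin at the middle of its length on its axis, x along it; at the start it lies lengthwise in the scoop
- bolt7: black steel socket-head bolt, one of eight alike but for length, M12, 60 mm long over all, round head 18 mm across and 12 mm thick, roughly 58 g; origin at the middle of its length on its axis, x along it; at the start it lies lengthwise in the scoop
- bolt8: black steel socket-head bolt, one of eight alike but for length, M12, 66 mm long over all, round head 18 mm across and 12 mm thick, roughly 64 g; origin at the middle of its length on its axis, x along it; at the start it lies lengthwise in the scoop
- battery: blue and yellow battery block 35 x 50 x 54 mm standing at the back; leave alone; origin under it
- green_tape: roll of green tape, 58 mm across, 18 mm high; leave alone; origin under it
- red_tape: roll of red tape, 56 mm across, 18 mm high; leave alone; origin under it
Not all that is in view belongs to the job. Leave any brown or yellow look-alike of the bolt3 alone.

How it is judged:
On the way, in this order (a step that is already met when the one before it is completed fails the run):
1. the scoop is tilted over the pan (angle between scoop's own z axis and vertical above 0.2 rad and horizontal distance between scoop_lip and pan_rim below 0.09 m and height (world z) of scoop_lip above 0.08 m), for 0.1 s.
2. the poured bolts have brought the pan down onto its stops, untouched by the robot (value of joint pan_body above 0.022 m and contact force between pan_body and the fingers below 0.2 N and contact force between pan_body and scoop below 0.2 N), for 0.3 s.
At the end, for the whole second after the job is handed in: The pan rests on its stops (sunk 22 mm or more of 25) under the bolts alone; every bolt lies in the pan or in the scoop, at least two of them in the scoop; the scoop stands upright (within about 5 degrees), flat on the bench, released and at rest (value of joint pan_body above 0.022 m and ((horizontal distance between bolt1 and pan_floor below 0.08 m and z of bolt1 in the frame of pan_floor above 0 m) or (x of bolt1 in the frame of scoop between -0.11 and 0.11 m and y of bolt1 in the frame of scoop between -0.044 and 0.044 m)) and ((horizontal distance between bolt2 and pan_floor below 0.08 m and z of bolt2 in the frame of pan_floor above 0 m) or (x of bolt2 in the frame of scoop between -0.11 and 0.11 m and y of bolt2 in the frame of scoop between -0.044 and 0.044 m)) and ((horizontal distance between bolt3 and pan_floor below 0.08 m and z of bolt3 in the frame of pan_floor above 0 m) or (x of bolt3 in the frame of scoop between -0.11 and 0.11 m and y of bolt3 in the frame of scoop between -0.044 and 0.044 m)) and ((horizontal distance between bolt4 and pan_floor below 0.08 m and z of bolt4 in the frame of pan_floor above 0 m) or (x of bolt4 in the frame of scoop between -0.11 and 0.11 m and y of bolt4 in the frame of scoop between -0.044 and 0.044 m)) and ((horizontal distance between bolt5 and pan_floor below 0.08 m and z of bolt5 in the frame of pan_floor above 0 m) or (x of bolt5 in the frame of scoop between -0.11 and 0.11 m and y of bolt5 in the frame of scoop between -0.044 and 0.044 m)) and ((horizontal distance between bolt6 and pan_floor below 0.08 m and z of bolt6 in the frame of pan_floor above 0 m) or (x of bolt6 in the frame of scoop between -0.11 and 0.11 m and y of bolt6 in the frame of scoop between -0.044 and 0.044 m)) and ((horizontal distance between bolt7 and pan_floor below 0.08 m and z of bolt7 in the frame of pan_floor above 0 m) or (x of bolt7 in the frame of scoop between -0.11 and 0.11 m and y of bolt7 in the frame of scoop between -0.044 and 0.044 m)) and ((horizontal distance between bolt8 and pan_floor below 0.08 m and z of bolt8 in the frame of pan_floor above 0 m) or (x of bolt8 in the frame of scoop between -0.11 and 0.11 m and y of bolt8 in the frame of scoop between -0.044 and 0.044 m)) and ((horizontal distance between bolt1 and pan_floor above 0.08 m and horizontal distance between any of bolt2, bolt3, bolt4, bolt5, bolt6, bolt7, bolt8 and pan_floor above 0.08 m) or (horizontal distance between bolt2 and pan_floor above 0.08 m and horizontal distance between any of bolt3, bolt4, bolt5, bolt6, bolt7, bolt8 and pan_floor above 0.08 m) or (horizontal distance between bolt3 and pan_floor above 0.08 m and horizontal distance between any of bolt4, bolt5, bolt6, bolt7, bolt8 and pan_floor above 0.08 m) or (horizontal distance between bolt4 and pan_floor above 0.08 m and horizontal distance between any of bolt5, bolt6, bolt7, bolt8 and pan_floor above 0.08 m) or (horizontal distance between bolt5 and pan_floor above 0.08 m and horizontal distance between any of bolt6, bolt7, bolt8 and pan_floor above 0.08 m) or (horizontal distance between bolt6 and pan_floor above 0.08 m and horizontal distance between any of bolt7, bolt8 and pan_floor above 0.08 m) or (horizontal distance between bolt7 and pan_floor above 0.08 m and horizontal distance between bolt8 and pan_floor above 0.08 m)) and angle between scoop's own z axis and vertical below 0.08 rad and height (world z) of scoop below 0.006 m and linear speed of scoop below 0.02 m/s and velocity of joint pan_body below 0.01 m/s); the robot touches nothing.
It fails at once if the robot pushes on the scale (contact force between scale and the fingers above 3 N or contact force between scale and the arm above 3 N).
It fails at once if the scoop is leaned on the scale (contact force between scale and scoop above 4 N).
It fails at once if a bystander (battery or tape) is shifted by more than 2 cm (distance of any of battery, green_tape, red_tape from where it was at the start of the episode above 0.02 m).
It also fails if it takes over 72 s, if anything falls off the work surface, if the arm or the gripper's body presses on something with over 40 N, if the wrist force passes 120 N, or if a joint passes its speed limit or range.

## Working session

There is one attempt and no reset: what is moved stays moved. The work goes in short steps, Python scripts to look and compute and a shell command to move; the robot and the scene stay as the last step left them, time stands still between calls to the robot, and variables do not carry over. Pictures are saved under pics/ and viewed, at most 13 in all, crops included, and the job is handed in when it is done.

```bash
ls; mkdir -p pics; cat > h.py <<'E'
import numpy as np, cv2
from plant import r, eyes, nets
def ray(cam,uv,z):
    ci=eyes.camera_info(cam);K=np.array(ci["K"],float);D=np.array(ci["D"],float);T=np.array(ci["world_to_cam"],float)
    p=cv2.undistortPoints(np.array([[[uv[0]*640,uv[1]*480]]],float),K,D)[0,0]
    d=T[:3,:3].T@np.array([p[0],p[1],1]);c=-T[:3,:3].T@T[:3,3]
    return c+d*(z-c[2])/d[2]
E
python3 - <<'E'
from h import *
s=r.get_state();print({k:np.round(v,3) for k,v in s.items()})
im=[]
for c in("top","scene"):
    p,d=eyes.snapshot(c);cv2.imwrite(f"pics/{c}0.png",p);np.save(f"{c}0.npy",d)
    ci=eyes.camera_info(c);T=np.array(ci["world_to_cam"]);print(c,-T[:3,:3].T@T[:3,3],T[2,:3])
    for q,z in(("pan_rim",.109),("pan_floor",.064),("scoop_handle",.1),("scoop_lip",.003),("scoop",0),("scale",0),("battery",0),("green_tape",0),("red_tape",0)):
        for e in nets.place_of(c,q)[:2]:
            print(c,q,round(e["confidence"],2),np.round(e["position"],3),np.round(ray(c,e["position"],z),3))
E
```

```text
pics
{'clock': np.float64(0.0), 'q': array([-1.247,  0.69 , -0.195,  1.566,  0.157,  0.903, -0.215]), 'qd': array([ 0.   , -0.   , -0.002, -0.001,  0.003, -0.001, -0.   ]), 'joint_torque': array([ 0.0000e+00, -5.2756e+01, -1.2670e+00, -1.5342e+01, -5.3000e-02,
        7.0000e-03,  0.0000e+00]), 'tool_pos': array([0.178, 0.598, 0.238]), 'eef_rot': array([ 0.144,  0.99 , -0.001, -0.   ]), 'contact_force': array([0.361, 0.096, 0.513]), 'moment': array([ 0.038,  0.004, -0.002]), 'finger_force': np.float64(0.0), 'opening': np.float64(0.999)}
top [0.34750908 0.00618539 1.3183725 ] [ 0.15634601  0.00571369 -0.98768582]
top pan_rim 0.82 [0.402 0.556] [0.462 0.136 0.109]
top pan_floor 0.58 [0.402 0.565] [0.455 0.14  0.064]
top scoop_handle 0.57 [0.641 0.516] [ 0.505 -0.219  0.1  ]
top scoop_handle 0.47 [0.688 0.414] [ 0.621 -0.294  0.1  ]
top scoop_lip 0.64 [0.612 0.615] [ 0.4   -0.187  0.003]
top scoop 0.88 [0.626 0.532] [ 0.5   -0.212  0.   ]
top scale 0.65 [0.41  0.568] [0.457 0.134 0.   ]
top battery 0.8 [0.484 0.35 ] [0.727 0.015 0.   ]
top green_tape 0.73 [0.264 0.438] [0.618 0.375 0.   ]
top red_tape 0.6 [0.694 0.412] [ 0.647 -0.329  0.   ]
scene [-0.09357093 -0.45981644  0.79183505] [ 0.60279425  0.45489383 -0.65552322]
scene pan_rim 0.77 [0.41  0.499] [0.449 0.127 0.109]
scene pan_floor 0.96 [0.414 0.53 ] [0.447 0.124 0.064]
scene pan_floor 0.58 [0.384 0.418] [0.58  0.317 0.064]
scene scoop_handle 0.8 [0.619 0.615] [ 0.491 -0.212  0.1  ]
scene scoop_lip 0.65 [0.564 0.735] [ 0.386 -0.198  0.003]
scene scoop_lip 0.16 [0.57  0.487] [0.721 0.004 0.003]
scene scoop 0.59 [0.613 0.678] [ 0.491 -0.215  0.   ]
scene scale 0.8 [0.415 0.558] [ 0.459  0.139 -0.   ]
scene battery 0.93 [0.57  0.486] [0.724 0.008 0.   ]
scene green_tape 0.69 [0.385 0.422] [0.633 0.378 0.   ]
scene red_tape 0.93 [0.727 0.642] [ 0.635 -0.327  0.   ]
```

View pics/top0.png

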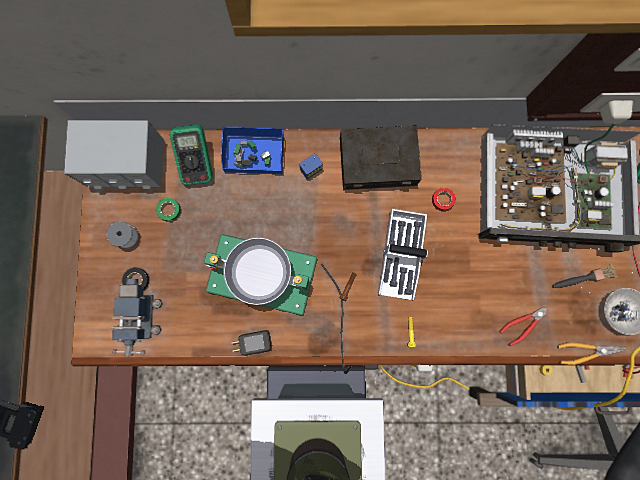

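View pics/scene0.png

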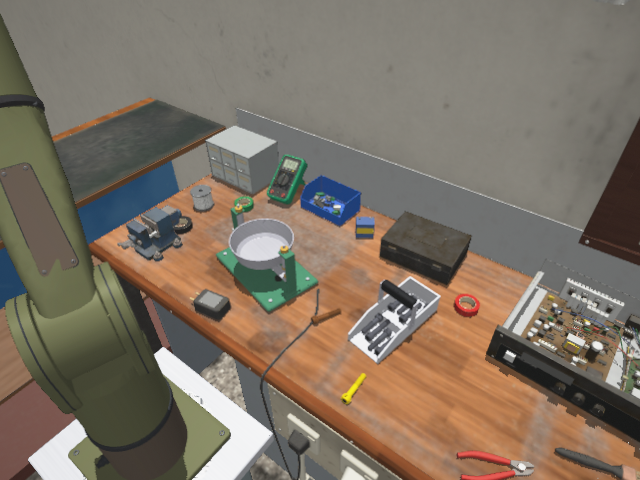

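```bash
cat >> h.py <<'E'
def cloud(cam,d):
    ci=eyes.camera_info(cam);K=np.array(ci["K"],float);D=np.array(ci["D"],float);T=np.array(ci["world_to_cam"],float)
    v,u=np.mgrid[:480,:640];p=cv2.undistortPoints(np.stack([u,v],-1).reshape(-1,1,2).astype(float),K,D)[:,0]
    z=d.reshape(-1,1);P=np.hstack([p*z,z]);W=(P-T[:3,3])@T[:3,:3];W[z[:,0]==0]=np.nan
    return W.reshape(480,640,3)
E
python3 - <<'E'
from h import *
W=cloud("top",np.load("top0.npy"))
def sel(c,rad,z0,z1):
    with np.errstate(all='ignore'): m=(np.hypot(W[...,0]-c[0],W[...,1]-c[1])<rad)&(W[...,2]>z0)&(W[...,2]<z1)
    return W[m]
def rect(P):
    (c,s,a)=cv2.minAreaRect((P[:,:2]*1000).astype(np.float32)); return np.round(c,1),np.round(s,1),round(a,1),len(P)
print("scoop",rect(sel((.5,-.21),.14,.012,.075)))
H=sel((.5,-.21),.08,.085,.125);print("handle",rect(H),H.mean(0),H[:,2].max())
print("rim",rect(sel((.46,.136),.1,.085,.125)))
print("posts",[sel((.46,.136),.16,.135,.17)[:,:].mean(0)]);
P=sel((.46,.136),.16,.135,.17);
for s in(1,-1):
    Q=P[s*(P[:,1]-.136)>0];print(len(Q),np.median(Q,0))
print("base",rect(sel((.46,.136),.16,.010,.03)))
p=cv2.imread("pics/top0.png")[190:310,360:450];cv2.imwrite("pics/c0.png",cv2.resize(p,None,fx=5,fy=5,interpolation=cv2.INTER_CUBIC))
E
```

```text
scoop (array([ 505.3, -177.5]), array([160.4, 212.3]), 79.6, 1498)
handle (array([ 498.9, -212.4]), array([92.4, 18.7]), 80.1, 341) [ 0.49798496 -0.21046067  0.10818047] 0.11851058828135666
rim (array([453.1, 136.1]), array([153.5, 154. ]), 33.6, 885)
posts [array([0.45425498, 0.14107816, 0.14182066])]
109 [0.47729782 0.23262014 0.14166525]
98 [0.42849282 0.03869987 0.14215891]
base (array([415.6, 145.4]), array([249.5, 227.6]), 76.2, 2254)
```

View pics/c0.png

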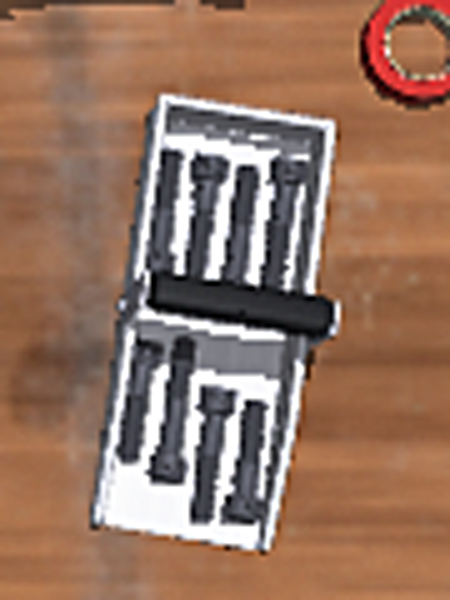

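```bash
python3 -m pendant '[{"claw":1,"dx":50,"dy":-40,"dz":20,"twist":-0.14},{"claw":1,"dx":95,"dy":-85,"dz":20,"twist":-0.28},{"claw":1,"dx":140,"dy":-130,"dz":20,"twist":-0.42},{"claw":1,"dx":180,"dy":-175,"dz":20,"twist":-0.56},{"claw":1,"dx":215,"dy":-220,"dz":20,"twist":-0.7},{"claw":1,"dx":250,"dy":-270,"dz":20,"twist":-0.84},{"claw":1,"dx":275,"dy":-320,"dz":20,"twist":-0.98},{"claw":1,"dx":295,"dy":-370,"dz":20,"twist":-1.1}]'
python3 -m pendant '[{"claw":1,"dx":5,"dy":-50,"dz":0,"twist":-0.1},{"claw":1,"dx":10,"dy":-100,"dz":0,"twist":-0.2},{"claw":1,"dx":15,"dy":-150,"dz":0,"twist":-0.3},{"claw":1,"dx":20,"dy":-200,"dz":0,"twist":-0.35},{"claw":1,"dx":25,"dy":-250,"dz":-10,"twist":-0.35},{"claw":1,"dx":28,"dy":-300,"dz":-20,"twist":-0.35},{"claw":1,"dx":30,"dy":-350,"dz":-20,"twist":-0.35},{"claw":1,"dx":30,"dy":-400,"dz":-20,"twist":-0.35}]'
```

```text
clock: 1.8
tool_pos: [0.437, 0.2981, 0.259]
eef_rot: [0.642, 0.766, 0.001, 0.0]
contact_force: [0.4, -0.2, 0.3]
opening: 0.998
finger_force: 0.0
clock: 2.6
tool_pos: [0.4657, -0.099, 0.2386]
eef_rot: [0.764, 0.645, 0.0, 0.0]
contact_force: [0.9, -0.8, 0.7]
opening: 0.998
finger_force: 0.0
```

```bash
python3 -m pendant '[{"claw":1,"dx":18,"dy":-44,"dz":-20},{"claw":1,"dx":37,"dy":-85,"dz":-50},{"claw":1,"dx":37,"dy":-85,"dz":-60},{"claw":1,"dx":37,"dy":-85,"dz":-60}]'
python3 - <<'E'
from h import *
for c in("top","scene"):
    p,d=eyes.snapshot(c);cv2.imwrite(f"pics/{c}1.png",p)
    for e in nets.place_of(c,"scoop_handle")[:1]: print(c,e["confidence"],np.round(ray(c,e["position"],.1),3))
print(r.get_state()["tool_pos"])
E
```

```text
scene 0.86 [ 0.495 -0.215  0.1  ]
[ 0.46552843 -0.09856589  0.23878474]validation failed for argument at $[0]...
```

```bash
python3 -m pendant '[{"claw":1,"dx":18,"dy":-44,"dz":-20,"twist":0},{"claw":1,"dx":37,"dy":-88,"dz":-50,"twist":0},{"claw":1,"dx":37,"dy":-88,"dz":-100,"twist":0},{"claw":1,"dx":37,"dy":-88,"dz":-120,"twist":0},{"claw":1,"dx":37,"dy":-88,"dz":-140,"twist":0},{"claw":1,"dx":37,"dy":-88,"dz":-156,"twist":0},{"claw":1,"dx":37,"dy":-88,"dz":-156,"twist":0}]'
```

```text
clock: 3.5
tool_pos: [0.5021, -0.1822, 0.0809]
eef_rot: [0.763, 0.646, -0.0, -0.002]
contact_force: [-0.9, -0.5, 1.2]
opening: 0.998
finger_force: 0.0
```

```bash
python3 -m pendant '[{"claw":1,"dx":-1,"dy":-5,"dz":0,"twist":0},{"claw":0,"dx":-1,"dy":-5,"dz":0,"twist":0},{"claw":0,"dx":-1,"dy":-5,"dz":0,"twist":0},{"claw":0,"dx":-1,"dy":-5,"dz":0,"twist":0},{"claw":0,"dx":-1,"dy":-5,"dz":0,"twist":0},{"claw":0,"dx":-1,"dy":-5,"dz":0,"twist":0},{"claw":0,"dx":-1,"dy":-5,"dz":0,"twist":0},{"claw":0,"dx":-1,"dy":-5,"dz":0,"twist":0}]' 50
```

```text
clock: 4.3
tool_pos: [0.5016, -0.1902, 0.0827]
eef_rot: [0.764, 0.645, 0.0, 0.0]
contact_force: [-0.1, 0.7, -0.2]
opening: 0.389
finger_force: 0.0
```

```bash
python3 -m pendant '[{"claw":0,"dx":0,"dy":0,"dz":10,"twist":0},{"claw":0,"dx":0,"dy":0,"dz":20,"twist":0},{"claw":0,"dx":0,"dy":0,"dz":30,"twist":0},{"claw":0,"dx":0,"dy":0,"dz":40,"twist":0},{"claw":0,"dx":0,"dy":0,"dz":50,"twist":0},{"claw":0,"dx":0,"dy":0,"dz":60,"twist":0},{"claw":0,"dx":0,"dy":0,"dz":60,"twist":0}]'; python3 - <<'E'
from h import *
p,d=eyes.snapshot("scene");q,e=eyes.snapshot("top")
cv2.imwrite("pics/l.png",np.hstack([cv2.resize(p[200:400,300:500],None,fx=2,fy=2),cv2.resize(q[180:330,350:500],(400,400))]))
E
```

```text
clock: 5.0
tool_pos: [0.5023, -0.1906, 0.1441]
eef_rot: [0.764, 0.645, 0.001, 0.001]
contact_force: [-0.2, 0.7, -7.1]
opening: 0.192
finger_force: 50.0
```

View pics/l.png

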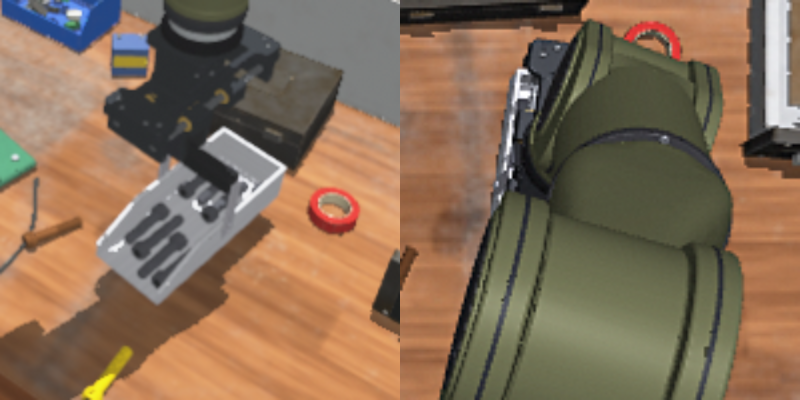

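```bash
python3 -m pendant '[{"claw":0,"dx":5,"dy":0,"dz":10,"twist":0},{"claw":0,"dx":15,"dy":0,"dz":25,"twist":0},{"claw":0,"dx":30,"dy":0,"dz":45,"twist":-0.02},{"claw":0,"dx":45,"dy":0,"dz":65,"twist":-0.04},{"claw":0,"dx":60,"dy":10,"dz":85,"twist":-0.06},{"claw":0,"dx":75,"dy":25,"dz":100,"twist":-0.07},{"claw":0,"dx":90,"dy":45,"dz":108,"twist":-0.07},{"claw":0,"dx":100,"dy":65,"dz":108,"twist":-0.07}]' && python3 -m pendant '[{"claw":0,"dx":8,"dy":25,"dz":0,"twist":0},{"claw":0,"dx":12,"dy":55,"dz":0,"twist":0},{"claw":0,"dx":15,"dy":85,"dz":0,"twist":0},{"claw":0,"dx":15,"dy":115,"dz":0,"twist":0},{"claw":0,"dx":15,"dy":145,"dz":0,"twist":0},{"claw":0,"dx":15,"dy":175,"dz":0,"twist":0},{"claw":0,"dx":15,"dy":205,"dz":0,"twist":0},{"claw":0,"dx":12,"dy":225,"dz":0,"twist":0}]' && python3 -m pendant '[{"claw":0,"dx":-7,"dy":10,"dz":0,"twist":0},{"claw":0,"dx":-12,"dy":14,"dz":0,"twist":0},{"claw":0,"dx":-15,"dy":16,"dz":0,"twist":0},{"claw":0,"dx":-16,"dy":16,"dz":0,"twist":0}]'
cat >> h.py <<'E'
def look(n,box=(160,360,180,440),save=True):
    p,d=eyes.snapshot("scene")
    if save:
        a,b,c,e=box;cv2.imwrite(f"pics/{n}.png",cv2.resize(p[a:b,c:e],None,fx=3,fy=3,interpolation=cv2.INTER_CUBIC))
    np.save("d.npy",d);cv2.imwrite("p.png",p);return p,cloud("scene",d)
E
python3 - <<'E'
from h import *
look("o1")
s=r.get_state();print(s["contact_force"],s["moment"])
E
```

```text
clock: 5.9
tool_pos: [0.6029, -0.1245, 0.2512]
eef_rot: [0.786, 0.618, 0.001, 0.001]
contact_force: [0.4, 0.3, -7.5]
opening: 0.195
finger_force: 50.0
clock: 6.7
tool_pos: [0.6127, 0.1034, 0.2493]
eef_rot: [0.785, 0.619, -0.0, -0.001]
contact_force: [-0.3, 1.1, -7.2]
opening: 0.196
finger_force: 50.0
clock: 7.1
tool_pos: [0.5971, 0.1142, 0.2506]
eef_rot: [0.787, 0.617, -0.001, 0.0]
contact_force: [0.2, -0.3, -7.9]
opening: 0.192
finger_force: 50.0
[-0.33701681 -0.04134418 -7.27799952] [-0.02138908  0.07346627  0.01188464]
```

View pics/o1.png

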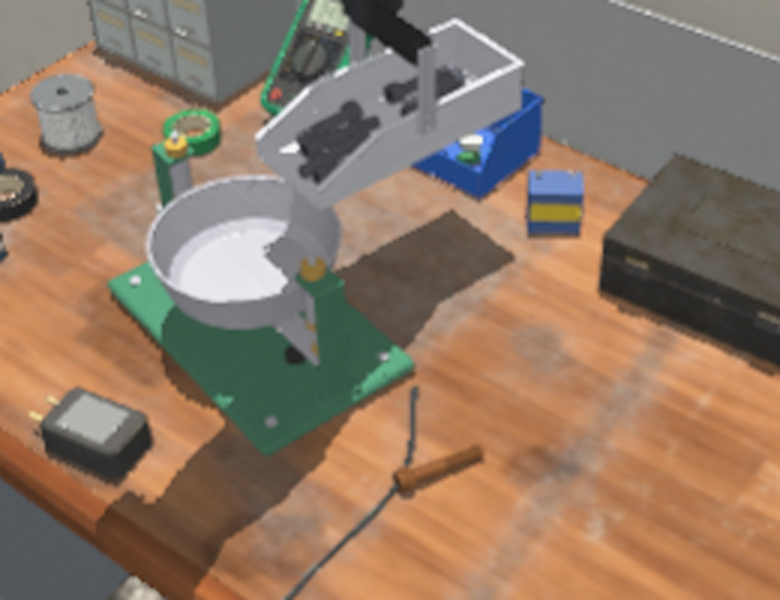

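```bash
cat >> h.py <<'E'
def scoop_plane(W):
    with np.errstate(all='ignore'): m=(W[...,0]>.46)&(W[...,0]<.72)&(W[...,1]>-.02)&(W[...,1]<.22)&(W[...,2]>.115)&(W[...,2]<.215)
    P=W[m];rng=np.random.default_rng(0);best=(0,)
    for _ in range(3000):
        a,b,c=P[rng.choice(len(P),3,False)];n=np.cross(b-a,c-a);l=np.linalg.norm(n)
        if l<1e-6: continue
        n/=l;n*=np.sign(n[2])
        if n[2]<.8: continue
        k=(abs((P-a)@n)<.0025).sum()
        if k>best[0]: best=(k,n,a)
    k,n,a=best;Q=P[abs((P-a)@n)<.003];c=Q.mean(0);n=np.linalg.svd(Q-c)[2][2];n*=np.sign(n[2])
    return len(P),k,n,c,Q.min(0)
E
python3 - <<'E'
from h import *
W=cloud("scene",np.load("d.npy"))
L,k,n,c,mn=scoop_plane(W);print(L,k,n.round(3),np.arccos(n[2]),c,mn)
for e in nets.place_of("scene","scoop_lip")[:2]:
    u,v=int(e["position"][0]*640),int(e["position"][1]*480);print(e,W[v,u])
E
```

```text
2996 520 [-0.197  0.098  0.975] 0.22194157666116202 [0.56107943 0.10309322 0.16164123] [0.4703117  0.0247495  0.13131848]
{'position': [0.4298, 0.4627], 'confidence': 0.84} [0.52422759 0.15485266 0.1007895 ]
```

```bash
python3 - <<'E'
from h import *
W=cloud("scene",np.load("d.npy"))
for n,(a,b) in {"backL":(455,23),"backR":(519,66),"frontL":(262,140),"frontR":(303,188),"frontm":(285,160),"strapR":(428,120)}.items():
    u,v=180+a/3,160+b/3;Q=W[int(v)-2:int(v)+3,int(u)-2:int(u)+3].reshape(-1,3)
    Q=Q[np.linalg.norm(Q-[-.094,-.46,.79],axis=1)<np.nanmin(np.linalg.norm(Q-[-.094,-.46,.79],axis=1))+.02]
    print(n,Q.mean(0).round(3))
for z in(.12,.14): print(ray("scene",(.4298,.4627),z))
E
```

```text
backL [0.696 0.105 0.191]
backR [0.678 0.027 0.188]
frontL [0.504 0.155 0.163]
frontR [0.492 0.103 0.146]
frontm [0.509 0.137 0.147]
strapR [0.579 0.047 0.183]
[0.50687472 0.13737314 0.12      ]
[0.48899993 0.11959528 0.14      ]
```

```bash
cat >> h.py <<'E'
def corners():
    # roll from straps/back wall: report highest-x rim points left/right via the scoop cloud
    p,W=look("x",save=False)
    with np.errstate(all='ignore'): m=(W[...,0]>.64)&(W[...,0]<.73)&(W[...,1]>-.03)&(W[...,1]<.16)&(W[...,2]>.14)&(W[...,2]<.25)
    Q=W[m];yl=Q[:,0]*.244+Q[:,1]*.97
    out=[]
    for q in np.linspace(yl.min(),yl.max(),8)[:-1]:
        w=(yl-yl.max())*0+((yl>=q)&(yl<q+(yl.max()-yl.min())/7));out.append(round(float(np.percentile(Q[w>0][:,2],97)),3))
    return round(float(yl.min()),3),round(float(yl.max()),3),out
E
python3 -c "
from h import *
print(corners())"
python3 -m pendant '[{"claw":0,"dx":0,"dy":0,"dz":0,"twist":0},{"claw":0,"dx":0,"dy":0,"dz":0,"twist":0},{"claw":0,"dx":0,"dy":0,"dz":0,"twist":0}]' 22
python3 -c "
from h import *
print(corners())"
```

```text
(0.188, 0.277, [0.192, 0.193, 0.192, 0.191, 0.191, 0.193, 0.193])
clock: 7.55
tool_pos: [0.5977, 0.1155, 0.2507]
eef_rot: [0.786, 0.618, 0.0, 0.0]
contact_force: [-0.2, 0.4, -7.1]
opening: 0.203
finger_force: 22.0
(0.19, 0.28, [0.192, 0.192, 0.191, 0.192, 0.191, 0.192, 0.193])
```

```bash
for f in 1; do python3 -m pendant '[{"claw":0,"dx":0,"dy":0,"dz":0,"twist":0},{"claw":0,"dx":0,"dy":0,"dz":0,"twist":0}]' 15 | tail -3
python3 -c "
from h import *
print(corners())"
python3 -m pendant '[{"claw":0,"dx":0,"dy":0,"dz":0,"twist":0},{"claw":0,"dx":0,"dy":0,"dz":0,"twist":0}]' 11 |tail -3
python3 -c "
from h import *
print(corners())"; done
```

```text
contact_force: [-0.3, 0.5, -7.0]
opening: 0.199
finger_force: 15.0
(0.189, 0.28, [0.192, 0.192, 0.193, 0.192, 0.191, 0.192, 0.192])
contact_force: [-0.5, -0.1, -7.3]
opening: 0.203
finger_force: 11.0
(0.193, 0.284, [0.188, 0.19, 0.19, 0.19, 0.19, 0.192, 0.194])
```

```bash
python3 -m pendant '[{"claw":0,"dx":0,"dy":0,"dz":0,"twist":0},{"claw":0,"dx":0,"dy":0,"dz":0,"twist":0}]' 9 |tail -3
python3 -c "
from h import *
print(corners())"
```

```text
contact_force: [0.4, 1.1, -7.2]
opening: 0.205
finger_force: 9.0
(0.201, 0.296, [0.182, 0.185, 0.187, 0.189, 0.191, 0.195, 0.197])
```

```bash
python3 -m pendant '[{"claw":0,"dx":0,"dy":0,"dz":0,"twist":0},{"claw":0,"dx":0,"dy":0,"dz":0,"twist":0}]' 8 |tail -3
python3 -c "
from h import *
print(corners())
look('o2')"
```

```text
contact_force: [0.0, 0.4, -7.5]
opening: 0.199
finger_force: 8.0
(0.202, 0.299, [0.18, 0.184, 0.186, 0.187, 0.192, 0.197, 0.197])
```

View pics/o2.png

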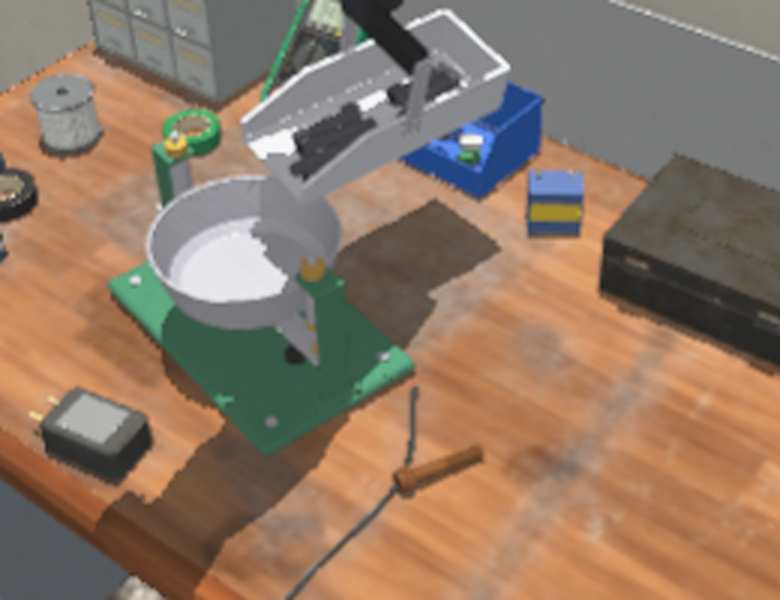

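```bash
python3 -m pendant '[{"claw":0,"dx":0,"dy":0,"dz":0,"twist":0},{"claw":0,"dx":0,"dy":0,"dz":0,"twist":0}]' 7 |tail -3
python3 -c "
from h import *
print(corners())"
```

```text
contact_force: [0.9, -0.1, -7.1]
opening: 0.204
finger_force: 7.0
(0.205, 0.302, [0.179, 0.183, 0.185, 0.188, 0.193, 0.198, 0.197])
```

```bash
python3 -m pendant '[{"claw":0,"dx":0,"dy":-20,"dz":0,"twist":0},{"claw":0,"dx":0,"dy":-34,"dz":0,"twist":0},{"claw":0,"dx":0,"dy":-42,"dz":0,"twist":0},{"claw":0,"dx":0,"dy":-46,"dz":0,"twist":0},{"claw":0,"dx":0,"dy":-46,"dz":0,"twist":0}]' 7 |tail -3
python3 -c "
from h import *
print(corners())"
```

```text
contact_force: [-0.2, 0.1, -7.2]
opening: 0.203
finger_force: 7.0
(0.159, 0.254, [0.177, 0.184, 0.186, 0.187, 0.19, 0.196, 0.196])
```

```bash
python3 -m pendant '[{"claw":0,"dx":0,"dy":4,"dz":0,"twist":0},{"claw":0,"dx":0,"dy":11,"dz":0,"twist":0},{"claw":0,"dx":0,"dy":22,"dz":0,"twist":0},{"claw":0,"dx":0,"dy":36,"dz":0,"twist":0},{"claw":0,"dx":0,"dy":36,"dz":0,"twist":0},{"claw":0,"dx":0,"dy":36,"dz":0,"twist":0}]' 7 |tail -3
cat >> h.py <<'E'
def roll():
    from scipy.stats import theilslopes
    p,W=look("x",save=False)
    with np.errstate(all='ignore'):
        X=W[...,0]*.97-W[...,1]*.244;Y=W[...,0]*.244+W[...,1]*.97
        t=r.get_state()["tool_pos"];X0=t[0]*.97-t[1]*.244
        m=(X>X0+.094)&(X<X0+.118)&(W[...,2]>.15)&(W[...,2]<.22)&(abs(Y-t[0]*.244-t[1]*.97+.02)<.055)
    y,z=Y[m],W[...,2][m];b=np.round(y/.004).astype(int);k=[i for i in np.unique(b)][1:-1]
    return len(k),theilslopes([z[b==i].max() for i in k],[i*.004 for i in k])
E
python3 -c "
from h import *
print(roll())"
```

```text
contact_force: [-0.5, 0.4, -5.7]
opening: 0.201
finger_force: 7.0
(17, TheilslopesResult(slope=np.float64(0.45342198727976546), intercept=np.float64(0.067886380938078), low_slope=np.float64(0.4059875046375016), high_slope=np.float64(0.48970440146977545)))
```

```bash
python3 -c "
from h import *
look('o3');s=r.get_state();print(s['contact_force'],s['tool_pos'],s['clock'])"
```

```text
[ 0.74291848  0.36991145 -8.12083896] [0.5976487  0.10542503 0.250723  ] 10.15
```

View pics/o3.png

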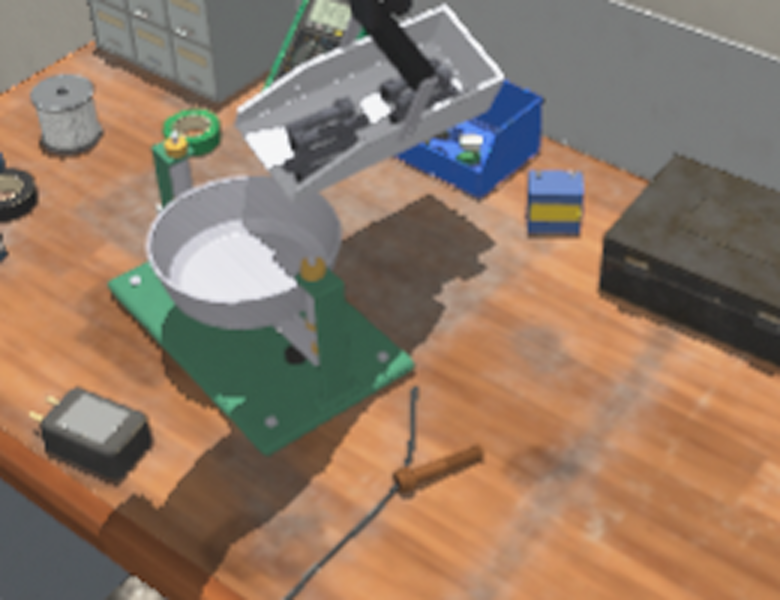

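```bash
cat >> h.py <<'E'
def mon(n=3):
    f=[]
    for _ in range(n):
        p,W=look("x",save=False);s=r.get_state();f.append(s["contact_force"][2])
    g=p.max(-1);t=s["tool_pos"]
    with np.errstate(all='ignore'):
        X=W[...,0]*.97-W[...,1]*.244;Y=W[...,0]*.244+W[...,1]*.97;Z=W[...,2];X0=t[0]*.97-t[1]*.244;Y0=t[0]*.244+t[1]*.97
        R=np.hypot(W[...,0]-.454,W[...,1]-.137)
        ring=(R>.07)&(R<.082)&(X<.407-.02)&(Z>.06)&(Z<.13)
        pan=(g<75)&(R<.07)&(Z>.03)&(Z<.1)
        sc=(g<75)&(Z>.1)&(Z<.205)&(abs(Y-Y0)<.07)&(X-X0>-.16)&(X-X0<.11)&(R>0)
    h,_=np.histogram((X-X0)[sc],np.arange(-.16,.111,.01))
    print("F",np.round(np.mean(f),2),"rim",np.round(np.percentile(Z[ring],90),4),"pan dark",pan.sum(),"clk",round(float(s["clock"]),2),"tcp",np.round(t,3));print("bolts x -160..",h)
E
python3 -m pendant '[{"claw":0,"dx":5,"dy":-1,"dz":0,"twist":0},{"claw":0,"dx":15,"dy":-4,"dz":0,"twist":0},{"claw":0,"dx":27,"dy":-7,"dz":0,"twist":0},{"claw":0,"dx":39,"dy":-10,"dz":0,"twist":0},{"claw":0,"dx":49,"dy":-13,"dz":0,"twist":0},{"claw":0,"dx":56,"dy":-14,"dz":0,"twist":0},{"claw":0,"dx":58,"dy":-15,"dz":0,"twist":0}]' 60 |tail -2
python3 -c "
from h import *
mon(4);print(roll()[1][0])"
python3 -m pendant '[{"claw":0,"dx":-10,"dy":2,"dz":0,"twist":0},{"claw":0,"dx":-30,"dy":7,"dz":0,"twist":0},{"claw":0,"dx":-60,"dy":15,"dz":0,"twist":0},{"claw":0,"dx":-45,"dy":11,"dz":0,"twist":0},{"claw":0,"dx":-42,"dy":10,"dz":0,"twist":0},{"claw":0,"dx":-42,"dy":10,"dz":0,"twist":0}]' |tail -2
python3 -c "
from h import *
mon(4);print(roll()[1][0])"
```

```text
opening: 0.181
finger_force: 60.0
F -7.05 rim 0.1064 pan dark 0 clk 11.05 tcp [0.655 0.091 0.251]
bolts x -160.. [ 0  0  0  0  0  0 23 23 33 11 19 27 16 13  9  0  1 19 13  1  0  1  1  6
  0  0  0]
0.37426231597850496
opening: 0.185
finger_force: 60.0
F -7.37 rim 0.1063 pan dark 0 clk 11.9 tcp [0.614 0.101 0.251]
bolts x -160.. [ 0  0  0  4 19 48 21 18 18 23 19 10  2  0 33 17 14 11  5  1  1  0  0  0
  0  0  0]
0.4044349194418132
```

```bash
python3 -m pendant '[{"claw":0,"dx":5,"dy":-1,"dz":0,"twist":0},{"claw":0,"dx":15,"dy":-4,"dz":0,"twist":0},{"claw":0,"dx":27,"dy":-7,"dz":0,"twist":0},{"claw":0,"dx":36,"dy":-9,"dz":0,"twist":0},{"claw":0,"dx":40,"dy":-10,"dz":0,"twist":0},{"claw":0,"dx":40,"dy":-10,"dz":0,"twist":0}]' 60 |tail -1
python3 -m pendant '[{"claw":0,"dx":-10,"dy":2,"dz":0,"twist":0},{"claw":0,"dx":-30,"dy":7,"dz":0,"twist":0},{"claw":0,"dx":-60,"dy":15,"dz":0,"twist":0},{"claw":0,"dx":-50,"dy":12,"dz":0,"twist":0},{"claw":0,"dx":-48,"dy":12,"dz":0,"twist":0},{"claw":0,"dx":-48,"dy":12,"dz":0,"twist":0}]' |tail -1
python3 -c "
from h import *
mon(4)"
```

```text
finger_force: 60.0
finger_force: 60.0
F -5.01 rim 0.0956 pan dark 44 clk 13.35 tcp [0.606 0.103 0.251]
bolts x -160.. [ 0  7  4  0  0  0  0  0  0  0  1 31 22 14 19 17  7 25  9  0  0  0  0  0
  0  0  0]
```

```bash
python3 -c "
from h import *
look('o4');mon(3)"
```

```text
F -4.83 rim 0.0822 pan dark 13 clk 13.55 tcp [0.606 0.103 0.251]
bolts x -160.. [ 0  0  0  0  0  0  0  0  0  0  0 34 17 14 18 14 11 26  9  0  0  0  0  0
  0  0  0]
```

View pics/o4.png

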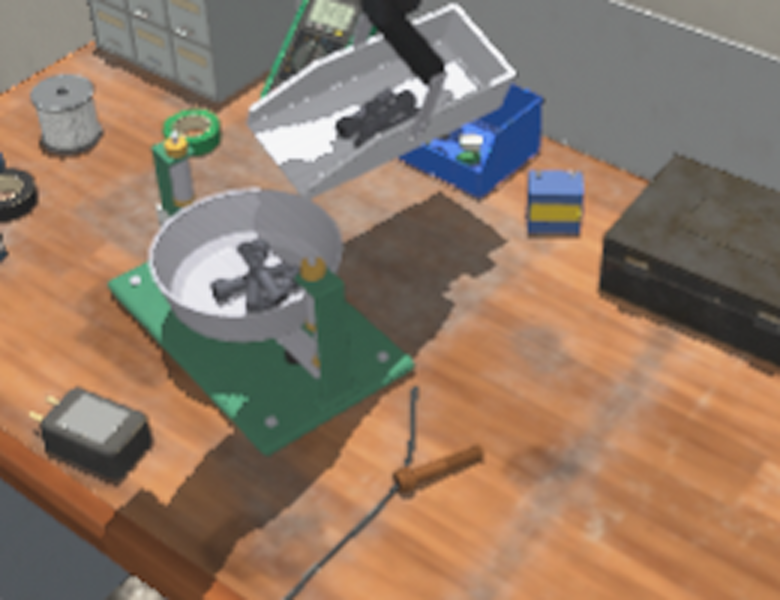

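```bash
python3 -m pendant '[{"claw":0,"dx":0,"dy":0,"dz":0,"twist":0},{"claw":0,"dx":0,"dy":0,"dz":0,"twist":0},{"claw":0,"dx":0,"dy":0,"dz":0,"twist":0},{"claw":0,"dx":0,"dy":0,"dz":0,"twist":0},{"claw":0,"dx":0,"dy":0,"dz":0,"twist":0},{"claw":0,"dx":0,"dy":0,"dz":0,"twist":0},{"claw":0,"dx":0,"dy":0,"dz":0,"twist":0},{"claw":0,"dx":0,"dy":0,"dz":0,"twist":0}]' |tail -1
python3 -c "
from h import *
mon(10)"
```

```text
finger_force: 60.0
F -4.5 rim 0.0884 pan dark 20 clk 14.85 tcp [0.606 0.103 0.251]
bolts x -160.. [ 0  0  0  0  0  0  0  0  0  0  0 32 21 14 17 16  8 24 11  0  0  0  0  0
  0  0  0]
```

```bash
python3 -m pendant '[{"claw":0,"dx":5,"dy":-1,"dz":0,"twist":0},{"claw":0,"dx":15,"dy":-4,"dz":0,"twist":0},{"claw":0,"dx":27,"dy":-7,"dz":0,"twist":0},{"claw":0,"dx":36,"dy":-9,"dz":0,"twist":0},{"claw":0,"dx":40,"dy":-10,"dz":0,"twist":0},{"claw":0,"dx":40,"dy":-10,"dz":0,"twist":0}]' 60 |tail -1
python3 -m pendant '[{"claw":0,"dx":-10,"dy":2,"dz":0,"twist":0},{"claw":0,"dx":-30,"dy":7,"dz":0,"twist":0},{"claw":0,"dx":-60,"dy":15,"dz":0,"twist":0},{"claw":0,"dx":-45,"dy":11,"dz":0,"twist":0},{"claw":0,"dx":-43,"dy":11,"dz":0,"twist":0},{"claw":0,"dx":-43,"dy":11,"dz":0,"twist":0}]' |tail -1
python3 -c "
from h import *
mon(3)"
```

```text
finger_force: 60.0
finger_force: 60.0
F -4.85 rim 0.0888 pan dark 20 clk 16.2 tcp [0.603 0.104 0.251]
bolts x -160.. [ 0  0  0  0  0  0  0 28 16 23 23 16  8  8 25  5  0  0  0  1  0  0  0  0
  0  0  0]
```

```bash
python3 -m pendant '[{"claw":0,"dx":5,"dy":-1,"dz":0,"twist":0},{"claw":0,"dx":15,"dy":-4,"dz":0,"twist":0},{"claw":0,"dx":27,"dy":-7,"dz":0,"twist":0},{"claw":0,"dx":36,"dy":-9,"dz":0,"twist":0},{"claw":0,"dx":40,"dy":-10,"dz":0,"twist":0},{"claw":0,"dx":40,"dy":-10,"dz":0,"twist":0}]' 60 |tail -1
python3 -m pendant '[{"claw":0,"dx":-8,"dy":2,"dz":0,"twist":0},{"claw":0,"dx":-24,"dy":6,"dz":0,"twist":0},{"claw":0,"dx":-50,"dy":12,"dz":0,"twist":0},{"claw":0,"dx":-40,"dy":10,"dz":0,"twist":0},{"claw":0,"dx":-40,"dy":10,"dz":0,"twist":0}]' |tail -1
python3 -c "
from h import *
mon(3)"
```

```text
finger_force: 60.0
finger_force: 60.0
F -5.11 rim 0.0883 pan dark 20 clk 17.45 tcp [0.603 0.104 0.251]
bolts x -160.. [ 0  0  0  1 20 10 24 21 23 19 12  7 28  5  0  0  0  0  0  0  0  0  0  0
  0  0  0]
```

```bash
python3 -m pendant '[{"claw":0,"dx":4,"dy":-1,"dz":0,"twist":0},{"claw":0,"dx":12,"dy":-3,"dz":0,"twist":0},{"claw":0,"dx":22,"dy":-5,"dz":0,"twist":0},{"claw":0,"dx":28,"dy":-7,"dz":0,"twist":0},{"claw":0,"dx":30,"dy":-7,"dz":0,"twist":0},{"claw":0,"dx":30,"dy":-7,"dz":0,"twist":0}]' 60 |tail -1
python3 -m pendant '[{"claw":0,"dx":-6,"dy":1,"dz":0,"twist":0},{"claw":0,"dx":-18,"dy":4,"dz":0,"twist":0},{"claw":0,"dx":-38,"dy":9,"dz":0,"twist":0},{"claw":0,"dx":-34,"dy":8,"dz":0,"twist":0},{"claw":0,"dx":-34,"dy":8,"dz":0,"twist":0}]' |tail -1
python3 -c "
from h import *
mon(3)"
```

```text
finger_force: 60.0
finger_force: 60.0
F -4.29 rim 0.0861 pan dark 77 clk 18.7 tcp [0.599 0.105 0.251]
bolts x -160.. [ 0  0  0  0  0 10 19 11 17 10 10 23 13  0  0  0  0  0  0  0  1  0  0  0
  0  0  0]
```

A bolt appears to have dropped (pan dark 20 → 77); let it settle while retracting gently.

```bash
python3 -m pendant '[{"claw":0,"dx":2,"dy":0,"dz":0,"twist":0},{"claw":0,"dx":6,"dy":-1,"dz":2,"twist":0},{"claw":0,"dx":12,"dy":-3,"dz":5,"twist":0},{"claw":0,"dx":18,"dy":-5,"dz":9,"twist":0},{"claw":0,"dx":23,"dy":-6,"dz":13,"twist":0},{"claw":0,"dx":27,"dy":-7,"dz":17,"twist":0},{"claw":0,"dx":29,"dy":-7,"dz":19,"twist":0},{"claw":0,"dx":30,"dy":-7,"dz":20,"twist":0}]' |tail -1
python3 -c "
from h import *
mon(6);look('o5')"
```

```text
finger_force: 60.0
F -4.4 rim 0.0824 pan dark 24 clk 19.8 tcp [0.628 0.098 0.271]
bolts x -160.. [ 0  0  0  0  0  8 16 18 11 13 11 23 12  0  0  0  0  0  0  0  0  0  0  0
  0  0  0]
```

View pics/o5.png

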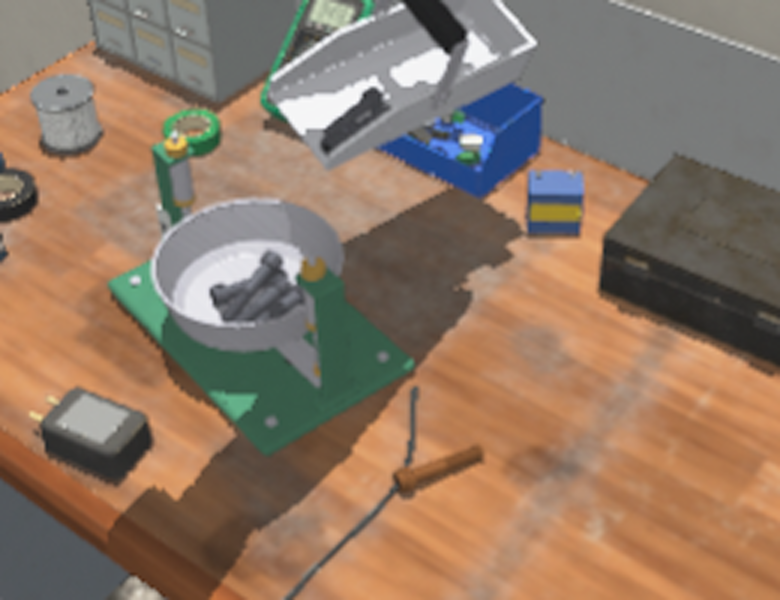

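```bash
python3 -m pendant '[{"claw":0,"dx":0,"dy":-6,"dz":0,"twist":0},{"claw":0,"dx":0,"dy":-20,"dz":0,"twist":0},{"claw":0,"dx":0,"dy":-40,"dz":0,"twist":0},{"claw":0,"dx":0,"dy":-64,"dz":0,"twist":0},{"claw":0,"dx":0,"dy":-90,"dz":0,"twist":0},{"claw":0,"dx":-4,"dy":-116,"dz":0,"twist":0},{"claw":0,"dx":-12,"dy":-142,"dz":-4,"twist":0},{"claw":0,"dx":-22,"dy":-166,"dz":-12,"twist":0}]'|tail -1; python3 -m pendant '[{"claw":0,"dx":-12,"dy":-22,"dz":-15,"twist":0},{"claw":0,"dx":-26,"dy":-42,"dz":-32,"twist":0},{"claw":0,"dx":-40,"dy":-58,"dz":-50,"twist":0},{"claw":0,"dx":-54,"dy":-68,"dz":-68,"twist":0},{"claw":0,"dx":-66,"dy":-74,"dz":-84,"twist":0},{"claw":0,"dx":-76,"dy":-78,"dz":-98,"twist":0},{"claw":0,"dx":-83,"dy":-78,"dz":-108,"twist":0},{"claw":0,"dx":-88,"dy":-78,"dz":-114,"twist":0}]'
python3 -c "
from h import *
mon(3)"
```

```text
finger_force: 60.0
clock: 21.45
tool_pos: [0.5174, -0.1479, 0.1442]
eef_rot: [0.787, 0.617, -0.001, 0.0]
contact_force: [-0.6, 0.5, -4.2]
opening: 0.179
finger_force: 60.0
F -4.56 rim 0.0822 pan dark 15 clk 21.6 tcp [ 0.519 -0.147  0.145]
bolts x -160.. [  0   0   0   0   0   0   0   0   0   0   0   0   0 107 117 161  88  60
   7   0   0   0   0   0   0   0   0]
```

```bash
python3 -m pendant '[{"claw":0,"dx":0,"dy":0,"dz":-8,"twist":0},{"claw":0,"dx":0,"dy":0,"dz":-18,"twist":0},{"claw":0,"dx":0,"dy":0,"dz":-26,"twist":0},{"claw":0,"dx":0,"dy":0,"dz":-30,"twist":0},{"claw":0,"dx":0,"dy":0,"dz":-32,"twist":0}]' 60 | tail -4;  python3 -m pendant '[{"claw":0,"dx":0,"dy":0,"dz":0,"twist":0},{"claw":0,"dx":0,"dy":0,"dz":-3,"twist":0},{"claw":0,"dx":0,"dy":0,"dz":-6,"twist":0},{"claw":0,"dx":0,"dy":0,"dz":-9,"twist":0},{"claw":0,"dx":0,"dy":0,"dz":-12,"twist":0}]' 10 ; python3 -m pendant '[{"claw":0,"dx":0,"dy":0,"dz":-3,"twist":0},{"claw":0,"dx":0,"dy":0,"dz":-6,"twist":0},{"claw":0,"dx":0,"dy":0,"dz":-9,"twist":0},{"claw":0,"dx":0,"dy":0,"dz":-12,"twist":0},{"claw":0,"dx":0,"dy":0,"dz":-14,"twist":0}]' 10
python3 -c "
from h import *
look('o6',box=(200,400,280,540))"
```

```text
eef_rot: [0.784, 0.62, 0.006, -0.002]
contact_force: [-15.3, 25.3, 97.8]
opening: 0.188
finger_force: 60.2
clock: 22.6
tool_pos: [0.5212, -0.1446, 0.1027]
eef_rot: [0.786, 0.619, 0.003, 0.001]
contact_force: [-1.2, 5.1, 17.0]
opening: 0.202
finger_force: 10.0
clock: 23.1
tool_pos: [0.5212, -0.145, 0.0886]
eef_rot: [0.786, 0.619, 0.002, 0.001]
contact_force: [-1.0, 2.7, 17.9]
opening: 0.204
finger_force: 10.0
```

View pics/o6.png

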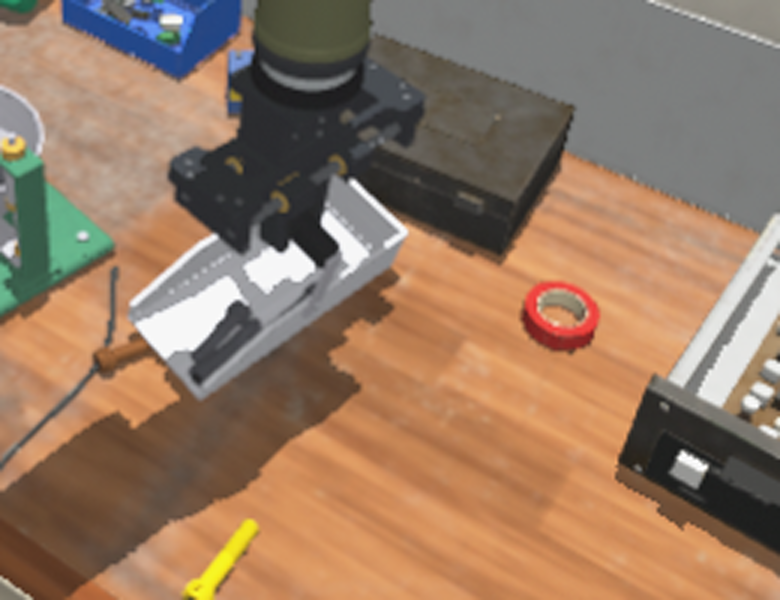

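```bash
python3 -m pendant '[{"claw":0,"dx":0,"dy":0,"dz":5,"twist":0},{"claw":0,"dx":0,"dy":-5,"dz":15,"twist":0},{"claw":0,"dx":3,"dy":-18,"dz":25,"twist":0},{"claw":0,"dx":6,"dy":-33,"dz":30,"twist":0},{"claw":0,"dx":8,"dy":-46,"dz":30,"twist":0},{"claw":0,"dx":10,"dy":-53,"dz":30,"twist":0},{"claw":0,"dx":10,"dy":-55,"dz":30,"twist":0}]' 14; python3 -c "
from h import *
p,W=look('x',save=False);t=r.get_state()['tool_pos']
X=W[...,0]*.97-W[...,1]*.244;Y=W[...,0]*.244+W[...,1]*.97;X0=t[0]*.97-t[1]*.244;Y0=t[0]*.244+t[1]*.97
with np.errstate(all='ignore'): m=(abs(X-X0)<.13)&(abs(Y-Y0+.02)<.09)&(W[...,2]>.008)&(W[...,2]<.13)
for lo in (.08,.09,.1,.105):
  q=m&(X-X0>lo)&(X-X0<lo+.012); 
  for y in np.arange(-.08,.06,.02):
    k=q&(Y-Y0>y)&(Y-Y0<y+.02)
    if k.sum()>2: print(lo,round(y,2),W[...,2][k].max().round(3),end=' ; ')
  print()"
```

```text
clock: 23.85
tool_pos: [0.5283, -0.2028, 0.1162]
eef_rot: [0.787, 0.617, -0.0, 0.0]
contact_force: [0.1, 0.1, -4.0]
opening: 0.202
finger_force: 14.0
0.08 -0.04 0.072 ; 0.08 -0.02 0.034 ; 0.08 0.0 0.039 ; 0.08 0.02 0.042 ; 
0.09 -0.04 0.075 ; 0.09 -0.02 0.08 ; 0.09 0.0 0.084 ; 0.09 0.02 0.087 ; 
0.1 -0.04 0.075 ; 0.1 -0.02 0.08 ; 0.1 0.0 0.084 ; 0.1 0.02 0.087 ; 
0.105 -0.08 0.016 ;
```

```bash
python3 -m pendant '[{"claw":0,"dx":0,"dy":0,"dz":-8,"twist":0},{"claw":0,"dx":0,"dy":0,"dz":-16,"twist":0},{"claw":0,"dx":0,"dy":0,"dz":-20,"twist":0},{"claw":0,"dx":0,"dy":0,"dz":-23,"twist":0},{"claw":0,"dx":0,"dy":0,"dz":-26,"twist":0},{"claw":0,"dx":0,"dy":0,"dz":-29,"twist":0},{"claw":0,"dx":0,"dy":0,"dz":-32,"twist":0},{"claw":0,"dx":0,"dy":0,"dz":-34,"twist":0}]' 8;python3 -m pendant '[{"claw":0,"dx":0,"dy":0,"dz":-2,"twist":0},{"claw":0,"dx":0,"dy":0,"dz":-4,"twist":0},{"claw":0,"dx":0,"dy":0,"dz":-5,"twist":0},{"claw":0,"dx":0,"dy":0,"dz":-5,"twist":0}]' 5; python3 -c "
from h import *
p,W=look('x',save=False);t=r.get_state()['tool_pos']
X=W[...,0]*.97-W[...,1]*.244;Y=W[...,0]*.244+W[...,1]*.97;X0=t[0]*.97-t[1]*.244;Y0=t[0]*.244+t[1]*.97
with np.errstate(all='ignore'): m=(abs(X-X0)<.13)&(abs(Y-Y0+.02)<.09)&(W[...,2]>.008)&(W[...,2]<.13)
for lo in (.09,.1):
  q=m&(X-X0>lo)&(X-X0<lo+.012); 
  for y in np.arange(-.08,.06,.02):
    k=q&(Y-Y0>y)&(Y-Y0<y+.02)
    if k.sum()>2: print(lo,round(y,2),W[...,2][k].max().round(3),end=' ; ')
  print()"
```

```text
clock: 24.7
tool_pos: [0.5292, -0.1994, 0.0844]
eef_rot: [0.786, 0.618, 0.001, -0.001]
contact_force: [-2.2, 4.7, 15.0]
opening: 0.206
finger_force: 8.0
clock: 25.1
tool_pos: [0.5291, -0.1997, 0.079]
eef_rot: [0.786, 0.618, 0.001, -0.0]
contact_force: [-2.1, 3.6, 7.5]
opening: 0.201
finger_force: 5.0
0.09 -0.04 0.048 ; 0.09 -0.02 0.051 ; 0.09 0.0 0.053 ; 0.09 0.02 0.045 ; 
0.1 -0.04 0.046 ; 0.1 -0.02 0.049 ; 0.1 0.0 0.052 ; 0.1 0.02 0.045 ;
```

```bash
python3 -m pendant '[{"claw":0.22,"dx":0,"dy":0,"dz":-2,"twist":0},{"claw":0.25,"dx":0,"dy":0,"dz":-2,"twist":0},{"claw":0.3,"dx":0,"dy":0,"dz":-2,"twist":0},{"claw":0.6,"dx":0,"dy":0,"dz":0,"twist":0},{"claw":0.8,"dx":0,"dy":0,"dz":0,"twist":0},{"claw":0.8,"dx":0,"dy":0,"dz":0,"twist":0},{"claw":0.8,"dx":0,"dy":0,"dz":0,"twist":0}]' 5; python3 -m pendant '[{"claw":0.8,"dx":0,"dy":0,"dz":15,"twist":0},{"claw":0.8,"dx":0,"dy":0,"dz":40,"twist":0},{"claw":0.8,"dx":0,"dy":0,"dz":80,"twist":0},{"claw":0.8,"dx":0,"dy":0,"dz":120,"twist":0},{"claw":0.8,"dx":0,"dy":0,"dz":160,"twist":0},{"claw":0.8,"dx":0,"dy":0,"dz":160,"twist":0}]'; python3 -c "
from h import *
mon(2)
p,W=look('x',save=False);t=np.array([.529,-.2])
X=W[...,0]*.97-W[...,1]*.244;Y=W[...,0]*.244+W[...,1]*.97;X0=t[0]*.97-t[1]*.244;Y0=t[0]*.244+t[1]*.97
with np.errstate(all='ignore'): m=(abs(X-X0)<.13)&(abs(Y-Y0+.02)<.09)&(W[...,2]>.008)&(W[...,2]<.13)
for lo in (.09,.1):
  q=m&(X-X0>lo)&(X-X0<lo+.012); 
  for y in np.arange(-.08,.06,.02):
    k=q&(Y-Y0>y)&(Y-Y0<y+.02)
    if k.sum()>2: print(lo,round(y,2),W[...,2][k].max().round(3),end=' ; ')
  print()
cv2.imwrite('pics/o7.png',cv2.resize(p[180:420,200:520],None,fx=2.5,fy=2.5))"
```

```text
clock: 25.85
tool_pos: [0.5286, -0.2013, 0.0777]
eef_rot: [0.786, 0.618, 0.0, 0.0]
contact_force: [1.1, -0.6, 0.2]
opening: 0.639
finger_force: 0.0
clock: 26.45
tool_pos: [0.5317, -0.2026, 0.2429]
eef_rot: [0.786, 0.618, 0.003, 0.005]
contact_force: [0.3, 0.2, -0.3]
opening: 0.798
finger_force: 0.0
F -0.61 rim 0.0823 pan dark 17 clk 26.55 tcp [ 0.529 -0.201  0.238]
bolts x -160.. [  0   0   0   0   0   0   0   0   0   0   0   0   0   0  19 193  44   0
   0   0   0   0   0   0   0   0   0]
0.09 -0.04 0.047 ; 0.09 -0.02 0.046 ; 0.09 0.0 0.048 ; 0.09 0.02 0.048 ; 0.09 0.04 0.048 ; 0.09 0.06 0.046 ; 
0.1 -0.04 0.047 ; 0.1 -0.02 0.046 ; 0.1 0.0 0.048 ; 0.1 0.02 0.048 ; 0.1 0.04 0.048 ;
```

View pics/o7.png

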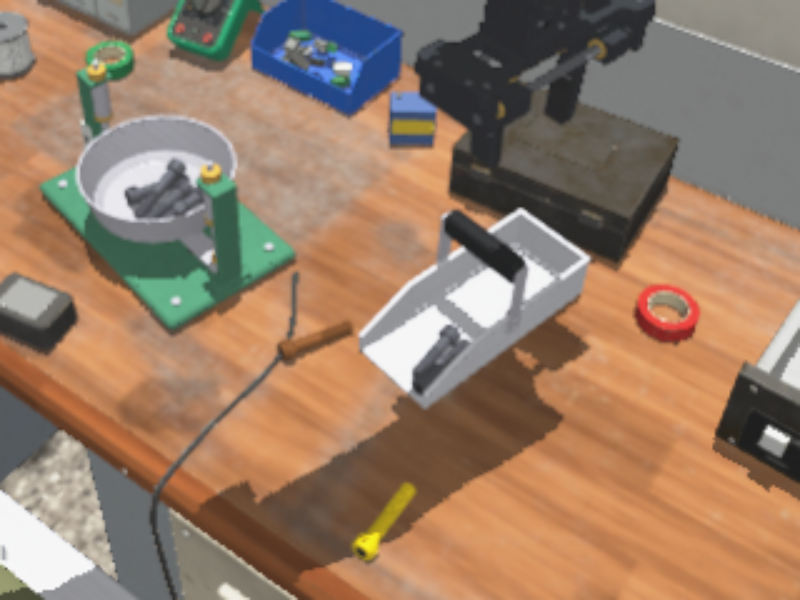

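The picture shows the scoop flat and released near (475,310) with the spare bolts in it. The pan at (160,180) sits on its stops, and no bolts lie on the bench.

```bash
python3 -c "
from plant import r
print(r.finish_job())"
```

```text
the job is handed in; nothing more can be done
None
```

I handed the job in with about five bolts holding the pan on its stops (about 24 mm of sink measured) and the scoop released flat on the bench with the other three or so in it; no verdict came back. The moves could not pitch the scoop, so I rolled it sideways in the grip and jogged the bolts over the lip.

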